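# Prove the stop button, then hold the set-up key switch on

## Robot

A 7-joint arm with a two-finger parallel gripper is mounted at the origin on the work surface. World frame = base frame: x ahead of the robot, y to its left, z up, the work surface at z = 0. Lengths are in m, angles in rad, forces in N, time in s.
With the tool pointing down it reaches from about 0.35 to 0.9 m from the base axis. Payload 8.1 kg.
Tool frame: the origin (TCP) lies at the very end of the fingers, on their centre line; the grasp point (between the pads) lies 19 mm behind it (arm.tcp_to_grasp is the distance from the TCP to the grasp point, in m); z points along the fingers, y is the line along which they close (so a half turn about z gives the same grasp; the last joint's range is limited). The gripper opens to 92 mm and grips with 3 to 60 N. Pads are 19 mm wide; open, the fingers measure 130 mm over their backs; the gripper's body (75 mm by 190 mm) begins 47 mm behind the grasp point.
Start: joints at [-1.272, 0.434, 0.025, 1.573, -0.012, 1.134, -0.075], TCP at [0.244, 0.575, 0.227] pointing down, gripper open.
Joint ranges: [-2.62, 2.62], [-0.44, 2.09], [-1.27, 1.32], [0.08, 2.57], [-1.32, 4.46], [0.12, 2], [-2.74, 2.74]. Speed limits (rad/s): [2.22, 2.22, 3.01, 3.01, 3.14, 3.14, 3.14].

## Interface

Orientations are given as a rotation vector (axis times angle).
In Python, from cell import arm, imaging, order gives the robot as it stands (arm), with the cameras (imaging) and the job (order).
- The arm moves only by the shell command python3 nudge.py FILE [FORCE], which reads ROWS from the file FILE. ROWS is a JSON object with one list for each field, all of the same length, 1 to 10, a row being the entries at one place: x, y, z (the shift in shares of the most that a row can go, 1 being 50 mm), yaw (a turn about the tool's z in shares of pi/2 rad (1.0 is pi/2 rad)), aperture (the opening from 0.0 (shut) to 1.0 (fully open)); each row shifts and turns the commanded pose from where the row before left it, along the tool's axes as they then stand; what a row does not reach is not made up. A row lasts 1/10 s, in which the tool goes at most 0.05 m and 0.15 rad, less where a joint would pass 70% of its speed; a pose out of reach is approached as far as the arm can. The fingers move at their own pace and stop on an object; FORCE is the grip in N (left out, the last holds). Time passes only in rows, so rows that do not move let the fingers close. It prints the time, the measured TCP pose, the force, the opening and the grip force at its end. A shift or turn number past 1, either way, is cut back to 1. Input that does not fit is refused with a message, and nothing moves.
- arm.observe(): the state, without advancing time (a new reading comes with each control period).
- imaging.get_image(name): name is "scene" or "top" or "wrist"; returns a dict with "image" (420x560x3 uint8, blue, green, red), "fx", "fy", "cx", "cy" (pixels), "cam_to_world" (4x4, takes a point from camera to world coordinates); the wrist camera has in their place "mount" (4x4, takes a point from camera to tool coordinates, whose origin is the TCP and whose axes are the flange's). Camera axes: x right, y down, z forward; pixel columns grow to the right and rows downward; lengths in m; the calibration is good to about 2 mm. A picture is of the moment at which its call begins: read the wrist's pose just before it. There is no depth.
- order.sign_off(): hands the job in; it is judged then, once.
The state is a dict: "clock": time; "joints": joint angles; "dq": joint speeds; "joint_efforts": joint torques, N m; "position": TCP position; "ee_rot": TCP orientation; "force": force on the tool from outside, world axes, zero at the start; "ft_torque": the same for the moment, N m; "width": opening from 0.0 (shut) to 1.0 (fully open); "gripper_force": force on a finger pad.
Only numpy, scipy, OpenCV 4.12 (cv2) and the standard library are available. Lean on these libraries where they do the work, as an engineer would, in place of code of your own. Each camera call takes 0.05 s, during which the arm holds its last target. There are 200 camera calls.

## Task

Get the machine ready for set-up: test the emergency stop by pushing its red mushroom button fully down until it stays down, then twist it clockwise as far as it goes so that it comes fully up again. Then take the green key from its wooden stand, push it fully home into the key switch (the pins are sticky, so wiggle it if it hangs), turn it a quarter turn clockwise to the stop and finish while gripping the key and holding it turned against the switch's spring. Do not disturb the measuring tools lying around.

Things in the scene. Friction and masses are not known exactly. Their poses are not given: they have to be found in the camera images.
- stop_box: yellow control box, 90 x 90 mm and 55 mm high, fixed to the bench, red mushroom button on top at its middle. Origin: centre of its underside, z up. A flat black collar (radius 21 mm, top at 58 mm) surrounds the button's stem
- stop_top (a point): centre of the top of the red mushroom button (round cap 40 mm across, 21 mm high; its upright gripping rim lies 5 to 17 mm below this point). Up, this point is 88 mm above the bench (33 mm above the yellow box); pressed, 82 mm. Pushing it down takes about 6 N at the bottom; 12 N is ample
- stop_press (a joint): how far the button is down, m: 0 up, 0.006 fully down. Once down it stays down by itself
- stop_twist (a joint): twist of the red cap, rad: 0 at rest, grows clockwise seen from above, stop at 1.0. A weak spring brings it back to about 0.3 when let go. Twisting a pressed button clockwise drives it up by a cam: it is fully up again by about 0.85 rad. Takes under 0.1 N m
- switch_box: grey control box, 90 x 90 mm and 55 mm high, fixed to the bench, with the key switch on top at its middle. Origin: centre of its underside, z up. Around the plug is a dark steel collar, 44 mm outside, 32 mm inside, top 71.5 mm above the bench. A white mark lies on its own +x side (key goes in along this line) and a green mark on its -y side (quarter-turned)
- slot (a point): centre of the mouth of the key slot in the brass plug, 71 mm above the bench. Turns with the plug: x along the slot's length, z up. The slot is 14 x 5.5 mm (play 1 and 0.75 mm a side) with a 2.5 mm chamfer, open right through 35 mm. Two sticky spring pins at its short ends, 8 and 14 mm down, stand 2 mm into the blade's way; pushing past takes 6 to 12 N, less with wiggling along the slot
- plug (a joint): angle of the plug, rad: 0 at rest (spring-returned, slot along the box's x axis), grows clockwise seen from above, stop at 1.571. The spring pulls back with 0.02 to 0.11 N m and returns it when let go. The key's play in the slot takes up 0.1 to 0.25 rad, so turn the hand that much past the quarter
- key_stand: wooden block, 60 x 60 mm and 45 mm high, fixed to the bench, with a slot along its x axis (15 x 7 mm) in which the key stands. Origin: centre of its underside, z up
- key: key standing upright, blade down. Origin: middle of its shoulder, which rests on the stand's top (45 mm above the bench), later on the plug; z up, x along the blade's width. Green bow above: 30 mm along x, 9 mm thick along y (grip across this), 37 mm high. Blade below: 12 mm along x, 4 mm thick, straight for 21 mm, then a V point to 27 mm. Same after a half turn. 60 g
- micrometer: bystander: micrometer in a grey stand, foot 60 x 90 mm, about 100 mm high, loose, origin under its middle
- ring_gauge: bystander: steel ring, 54 mm across and 20 mm high, loose, origin under its middle
- setting_block: bystander: dark steel block 40 x 60 x 30 mm, loose, origin under its middle

How it is judged:
By the outcome, as a careful person would: the job done as asked, in the order asked, and still so for the second after the job is handed in, while the arm keeps its last pose, push and grip.
It also fails if it takes over 72 s, if anything falls off the work surface, if the arm or the gripper's body presses on something with over 40 N, if the wrist force passes 120 N, or if a joint passes its speed limit or range.

## Working session

There is one attempt and no reset: what is moved stays moved. The work goes in short steps, Python scripts to look and compute and a shell command to move; the robot and the scene stay as the last step left them, time stands still between calls to the robot, and variables do not carry over. Pictures are saved under pics/ and viewed, at most 10 in all, crops included, and the job is handed in when it is done.

```bash
ls; mkdir -p pics
python3 - <<'E'
from cell import arm, imaging, order
import cv2, numpy as np
o=arm.observe(); print(o)
for n in("top","scene"):
    d=imaging.get_image(n); cv2.imwrite(f"pics/{n}0.png",d["image"]); print(n,d["fx"],d["fy"],d["cx"],d["cy"],np.round(d["cam_to_world"],4).tolist())
d=imaging.get_image("wrist"); cv2.imwrite("pics/wrist0.png",d["image"]); print(d["fx"],d["cx"],d["cy"],np.round(d["mount"],4).tolist())
E
```

```text
cell.py
nudge.py
pics
{'clock': 0.0, 'joints': array([-1.27161714,  0.43523266,  0.0249823 ,  1.57409511, -0.01158612,
        1.13396473, -0.07508625]), 'dq': array([-0.00029884, -0.00047419, -0.00128469,  0.00145379,  0.0002147 ,
        0.00050917, -0.00020949]), 'joint_efforts': array([ 5.86075930e-04, -6.67852163e+01,  9.85076912e-01, -3.14451134e+01,
       -6.05294108e-02,  4.29603516e-02,  1.62883871e-04]), 'position': array([0.24427637, 0.57474365, 0.22593983]), 'ee_rot': array([-6.26936243e-01, -3.07824358e+00,  2.43065734e-03]), 'force': array([ 0.11186977, -0.73710197,  0.31000047]), 'ft_torque': array([0.004556  , 0.00842022, 0.01467169]), 'gripper_force': 0.0, 'width': 1.0014448168463965}
top 490.20214610617353 490.20214610617353 284.0896040811428 212.4190157155222 [[-0.0225, -0.982, 0.1874, 0.3092], [-0.9996, 0.0194, -0.0183, -0.0723], [0.0143, -0.1878, -0.9821, 1.2021], [0.0, 0.0, 0.0, 1.0]]
scene 425.24832296151874 425.24832296151874 279.79300143012364 211.92238318618678 [[-0.6931, 0.4839, -0.5342, 1.009], [0.7208, 0.4699, -0.5096, 0.385], [0.0044, -0.7383, -0.6745, 0.6674], [0.0, 0.0, 0.0, 1.0]]
377.18215456872804 284.51326369130015 203.93485721825925 [[0.0001, -0.9507, -0.31, 0.0852], [1.0, 0.0004, -0.0008, -0.0004], [0.0009, -0.31, 0.9507, -0.1582], [0.0, 0.0, 0.0, 1.0]]
```

View pics/top0.png

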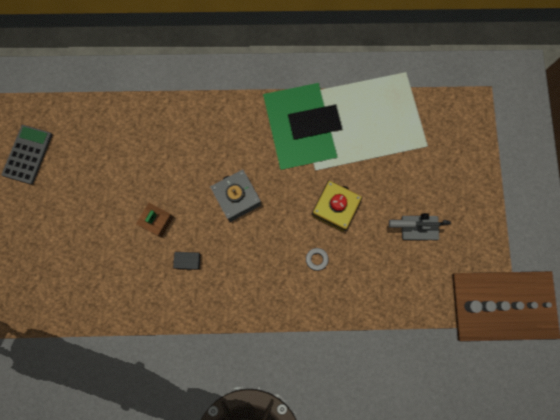

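View pics/scene0.png

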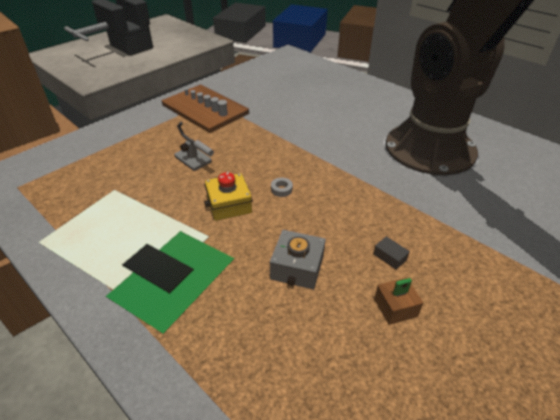

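Top view: stop box (338,205) with red cap, switch box (237,195), key stand with green key (155,219), dark block (187,261), ring (317,259), micrometer (420,227). Next I measure by colour masks.

```bash
cat > h.py <<'E'
import cv2, numpy as np
from scipy.spatial.transform import Rotation as R
from cell import arm, imaging, order
def shot(n):
    o=arm.observe(); d=imaging.get_image(n)
    if n=="wrist":
        T=np.eye(4); T[:3,:3]=R.from_rotvec(o["ee_rot"]).as_matrix(); T[:3,3]=o["position"]; d["cam_to_world"]=T@d["mount"]
    return d
def cast(d,uv,z):
    uv=np.atleast_2d(uv); T=d["cam_to_world"]
    r=np.c_[(uv[:,0]-d["cx"])/d["fx"],(uv[:,1]-d["cy"])/d["fy"],np.ones(len(uv))]@T[:3,:3].T
    return (T[:3,3]+r*((z-T[2,3])/r[:,2])[:,None])[:,:2]
def blobs(d,lo,hi,amin=20):
    m=cv2.inRange(cv2.cvtColor(d["image"],cv2.COLOR_BGR2HSV),np.array(lo),np.array(hi))
    c,_=cv2.findContours(m,cv2.RETR_EXTERNAL,cv2.CHAIN_APPROX_NONE)
    return sorted([k for k in c if cv2.contourArea(k)>=amin],key=cv2.contourArea,reverse=True)
def rect(d,c,z):
    p=cast(d,c.reshape(-1,2).astype(float),z).astype(np.float32)
    (x,y),s,a=cv2.minAreaRect(p*1000); return np.round([x,y,*s,a],1)
E
python3 - <<'E'
from h import *
d=shot("top")
for nm,lo,hi,z in(("yellow",(22,120,90),(35,255,255),.055),("green",(50,100,40),(85,255,255),.075),("red",(0,180,90),(6,255,255),.083),("wood",(3,80,30),(14,255,140),.045)):
    for c in blobs(d,lo,hi)[:6]: print(nm,cv2.boundingRect(c),cv2.contourArea(c),rect(d,c,z))
def P(u,v,z):print((u,v),cast(d,(u,v),z).round(3))
P(235,193,.071);P(155,219,.06);P(187,261,.03);P(317,259,.02);P(420,227,0)
cv2.imwrite("pics/topc.png",cv2.resize(d["image"][165:285,125:265],None,fx=5,fy=5,interpolation=cv2.INTER_CUBIC)[:600,:])
E
```

```text
yellow (313, 181, 49, 48) 1314.0 [ 545.8 -220.9   90.6   89.3   61.8]
green (264, 83, 72, 86) 3264.0 [ 739.1 -134.6  196.2  138.3   11.2]
green (21, 128, 25, 15) 204.5 [725.2 504.7  57.2  24.8  72.6]
green (146, 211, 8, 11) 32.0 [522.3 220.8   9.   25.8  60.5]
red (331, 195, 15, 15) 143.5 [ 545.1 -219.7   32.8   33.7   87.7]
wood (451, 271, 109, 70) 6686.5 [ 299.8 -603.8  157.3  241.4    0. ]
wood (136, 202, 38, 35) 695.5 [518.6 214.7  76.9  63.9  64. ]
wood (546, 59, 14, 82) 205.0 [ 811.1 -781.    33.4  221.3   82.7]
(235, 193) [[0.574 0.022]]
(155, 219) [[0.517 0.211]]
(187, 261) [[0.42 0.14]]
(317, 259) [[ 0.419 -0.171]]
(420, 227) [[ 0.495 -0.433]]
```

View pics/topc.png

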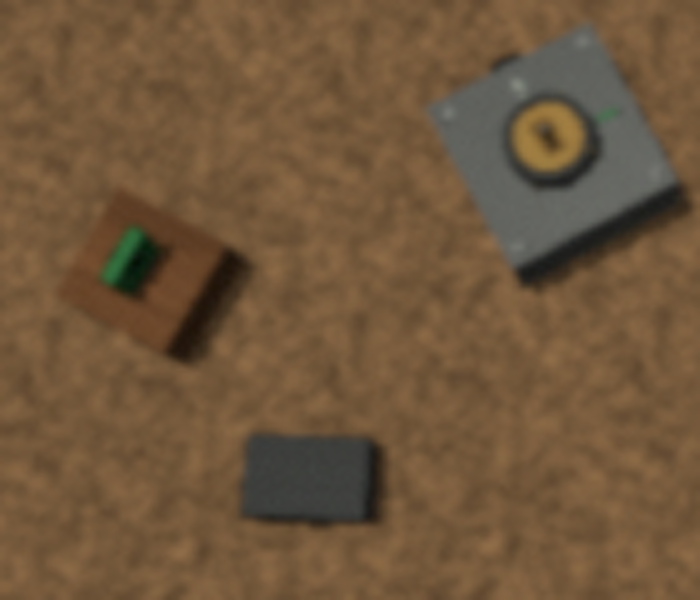

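The crop shows: switch plug centre at about (548,138), white mark at (518,85) so box x is about +30°; key bow runs lower-left to upper-right at (130,260), about -29°. Tool y stays at about 67° for the stop; I move there first.

```bash
cat >> h.py <<'E'
def to(x,y,z,yaw=None):
    "remaining move in tool axes (m) and turn about tool z (rad); yaw = wanted world angle of tool y, deg"
    o=arm.observe(); M=R.from_rotvec(o["ee_rot"]).as_matrix()
    a=np.degrees(np.arctan2(M[1,1],M[0,1])); t=0 if yaw is None else (yaw-a+180)%360-180
    print("t %.2f"%o["clock"],"pos",o["position"].round(4),"yaw %.1f"%a,"tilt",M[:2,2].round(4),"F",o["force"].round(1),"j7 %.2f"%o["joints"][6],"| move",(M.T@(np.array([x,y,z])-o["position"])).round(4),"turn %.3f"%-np.radians(t))
E
python3 -c "
from h import *
to(.546,-.220,.19)"
```

```text
t 0.20 pos [0.2443 0.5749 0.2263] yaw 67.0 tilt [-0.0003 -0.0009] F [0.8 0.6 1.2] j7 -0.08 | move [-0.5886 -0.6136  0.0369] turn -0.000
```

The rows are not in the units I measure in: shifts go in shares of 50 mm and turns go in shares of pi/2 rad. I convert before sending: -0.026 m is -0.52, -0.025 m is -0.5.

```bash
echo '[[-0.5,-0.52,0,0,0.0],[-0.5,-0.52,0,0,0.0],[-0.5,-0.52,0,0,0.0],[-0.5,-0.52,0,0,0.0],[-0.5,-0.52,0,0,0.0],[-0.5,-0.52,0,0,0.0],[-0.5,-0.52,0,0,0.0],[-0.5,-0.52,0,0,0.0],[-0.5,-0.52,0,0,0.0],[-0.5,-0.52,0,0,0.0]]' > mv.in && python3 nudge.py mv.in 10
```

```text
refused: ROWS must be an object with one list for each field. Nothing was moved.
```

The error is about the shape of the input: an object with one list for each field. Fixing that and sending the same move.

```bash
echo '{"x":[-0.5,-0.5,-0.5,-0.5,-0.5,-0.5,-0.5,-0.5,-0.5,-0.5],"y":[-0.52,-0.52,-0.52,-0.52,-0.52,-0.52,-0.52,-0.52,-0.52,-0.52],"z":[0,0,0,0,0,0,0,0,0,0],"yaw":[0,0,0,0,0,0,0,0,0,0],"aperture":[0.0,0.0,0.0,0.0,0.0,0.0,0.0,0.0,0.0,0.0]}' > mv.in && python3 nudge.py mv.in 10; echo '{"x":[-0.5,-0.5,-0.5,-0.5,-0.5,-0.5,-0.5,-0.5,-0.5,-0.5],"y":[-0.52,-0.52,-0.52,-0.52,-0.52,-0.52,-0.52,-0.52,-0.52,-0.52],"z":[0,0,0,0,0,0,0,0,0,0],"yaw":[0,0,0,0,0,0,0,0,0,0],"aperture":[0.0,0.0,0.0,0.0,0.0,0.0,0.0,0.0,0.0,0.0]}' > mv.in && python3 nudge.py mv.in; python3 -c "
from h import *
to(.546,-.220,.19)"
```

```text
clock: 1.2
position: [0.3731, 0.2367, 0.2268]
ee_rot: [0.627, 3.078, 0.0]
force: [0.1, 0.0, 0.2]
width: 0.181
gripper_force: 0.0
clock: 2.2
position: [0.5015, -0.1002, 0.2267]
ee_rot: [0.627, 3.078, 0.0]
force: [0.9, -0.9, 0.3]
width: 0.006
gripper_force: 0.0
t 2.20 pos [ 0.5015 -0.1002  0.2267] yaw 67.0 tilt [0.0001 0.0002] F [ 0.9 -0.9  0.3] j7 1.40 | move [-0.0878 -0.0928  0.0367] turn -0.000
```

To row units: -0.024 m is -0.48, -0.023 m is -0.46.

```bash
echo '{"x":[-0.44,-0.44,-0.44,-0.44,0,0],"y":[-0.46,-0.46,-0.46,-0.48,0,0],"z":[0.18,0.18,0.18,0.18,0,0],"yaw":[0,0,0,0,0,0],"aperture":[0.0,0.0,0.0,0.0,0,0]}' > mv.in && python3 nudge.py mv.in
python3 - <<'E'
from h import *
for _ in range(1):
    d=shot("wrist")
    for nm,lo,hi,z in(("red",(0,150,60),(8,255,255),.077),("yellow",(22,120,90),(35,255,255),.055)):
        for c in blobs(d,lo,hi,200)[:2]: print(nm,cv2.boundingRect(c),rect(d,c,z))
    cv2.imwrite("pics/w1.png",d["image"])
to(.546,-.220,.10)
E
```

```text
clock: 2.8
position: [0.5454, -0.2194, 0.1902]
ee_rot: [-0.629, -3.077, 0.0]
force: [0.0, 1.0, -0.3]
width: 0.005
gripper_force: 0.0
red (257, 176, 53, 54) [ 547.  -222.1   39.5   42.1   66.9]
yellow (227, 132, 118, 116) [ 545.3 -221.2   88.6   91.1   62.1]
t 2.85 pos [ 0.5456 -0.2183  0.1905] yaw 67.0 tilt [-0.0006  0.0006] F [-0.1  0.7 -0.1] j7 1.67 | move [-0.0011 -0.0014  0.0905] turn -0.000
```

View pics/w1.png

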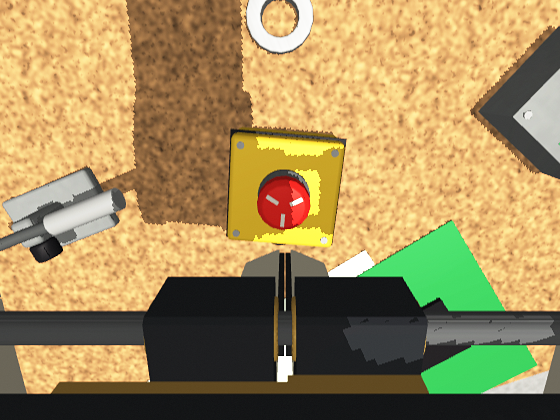

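Wrist view: red cap centred at (283,203), yellow box (227–345,132–248), ring at (280,15), clear below the closed fingers. Centre ≈ (0.5455,-0.221). Descend and press.

To row units: 0.035 m is 0.7, -0.001 m is -0.02.

```bash
echo '{"x":[-0.02,0,0,0,0,0],"y":[-0.04,0,0,0,0,0],"z":[0.6,0.7,0.6,0.06,0.06,0.06],"yaw":[0,0,0,0,0,0],"aperture":[0.0,0,0,0,0,0]}' > mv.in && python3 nudge.py mv.in; echo '{"x":[0,0,0],"y":[0,0,0],"z":[0.04,0.02,0],"yaw":[0,0,0],"aperture":[0,0,0]}' > mv.in && python3 nudge.py mv.in;  python3 -c "
from h import *
to(.5455,-.221,.082)"
```

```text
clock: 3.45
position: [0.5471, -0.221, 0.0883]
ee_rot: [0.625, 3.076, 0.0]
force: [-0.6, -0.6, 0.5]
width: 0.003
gripper_force: 0.1
clock: 3.75
position: [0.547, -0.2211, 0.0847]
ee_rot: [0.626, 3.076, 0.0]
force: [1.1, 1.6, 2.9]
width: 0.004
gripper_force: 2.0
t 3.75 pos [ 0.547  -0.2211  0.0847] yaw 67.0 tilt [ 0.0022 -0.0002] F [1.1 1.6 2.9] j7 1.74 | move [ 0.0014 -0.0005  0.0027] turn -0.000
```

To row units: 0.001 m is 0.02.

```bash
for i in 1 2; do echo '{"x":[0,0,0],"y":[0,0,0],"z":[0.02,0.02,0],"yaw":[0,0,0],"aperture":[0,0,0]}' > mv.in && python3 nudge.py mv.in | sed -n '2p;4p'; done; echo '{"x":[0,0],"y":[0,0],"z":[0.02,0],"yaw":[0,0],"aperture":[0,0]}' > mv.in && python3 nudge.py mv.in| sed -n '2p;4p'
```

```text
position: [0.5468, -0.2212, 0.0821]
force: [1.9, 1.7, 5.7]
position: [0.5471, -0.2213, 0.0816]
force: [-1.7, 3.8, 21.8]
position: [0.5473, -0.2213, 0.0814]
force: [-3.8, 5.5, 31.7]
```

To row units: -0.03 m is -0.6, -0.015 m is -0.3.

```bash
echo '{"x":[0,0,0,0,0,0,0],"y":[0,0,0,0,0,0,0],"z":[-0.3,-0.6,-0.6,-0.6,0,0,0],"yaw":[0,0,0,0,0,0,0],"aperture":[0,0,0.75,0.75,0.75,0.75,0.75]}' > mv.in && python3 nudge.py mv.in
python3 - <<'E'
from h import *
d=shot("wrist")
for nm,lo,hi,z in(("red",(0,150,60),(8,255,255),.071),("yellow",(22,120,90),(35,255,255),.055)):
    for c in blobs(d,lo,hi,200)[:2]: print(nm,cv2.boundingRect(c),rect(d,c,z))
to(.5455,-.221,.064)
E
```

```text
clock: 5.25
position: [0.545, -0.2209, 0.1824]
ee_rot: [-0.627, -3.076, -0.0]
force: [-0.2, 0.4, -0.1]
width: 0.39
gripper_force: 0.0
red (259, 176, 53, 55) [ 546.8 -222.3   38.9   42.6   71.4]
yellow (228, 133, 120, 118) [ 545.2 -221.1   88.6   90.9   62. ]
t 5.30 pos [ 0.545  -0.2209  0.1823] yaw 67.0 tilt [-0.0026  0.0006] F [-0.2 -0.4 -0.2] j7 1.68 | move [-0.0009  0.0002  0.1183] turn -0.000
```

To row units: 0.03 m is 0.6.

```bash
echo '{"x":[0,0,0,0],"y":[0,0,0,0],"z":[0.6,0.6,0,0],"yaw":[0,0,0,0],"aperture":[0.75,0.75,0.75,0.75]}' > mv.in && python3 nudge.py mv.in; python3 -c "
from h import *
to(.546,-.2213,.064)"
```

```text
clock: 5.7
position: [0.5453, -0.2212, 0.1232]
ee_rot: [-0.627, -3.076, 0.0]
force: [0.2, -0.3, 1.8]
width: 0.737
gripper_force: 0.0
t 5.70 pos [ 0.5453 -0.2212  0.1232] yaw 67.0 tilt [-0.0023  0.0003] F [ 0.2 -0.3  1.8] j7 1.72 | move [-0.0008  0.0002  0.0592] turn -0.000
```

Descend around the cap and grip.

To row units: 0.02 m is 0.4, 0.016 m is 0.32.

```bash
echo '{"x":[0,0,0,0,0,0,0,0,0],"y":[0,0,0,0,0,0,0,0,0],"z":[0.4,0.4,0.32,0,0,0,0,0,0],"yaw":[0,0,0,0,0,0,0,0,0],"aperture":[0.75,0.75,0.75,0.75,0.35,0.35,0.35,0.35,0.35]}' > mv.in && python3 nudge.py mv.in 15;  python3 -c "
from h import *
to(.546,-.2213,.064)"
```

```text
clock: 6.6
position: [0.5465, -0.221, 0.0684]
ee_rot: [0.626, 3.077, 0.001]
force: [-0.1, 2.6, 5.2]
width: 0.42
gripper_force: 15.0
t 6.60 pos [ 0.5465 -0.221   0.0684] yaw 67.0 tilt [0.0012 0.0001] F [-0.1  2.6  5.2] j7 1.75 | move [ 0.0004 -0.0005  0.0044] turn -0.000
```

To row units: -0.0007 m is -0.014, -0.0006 m is -0.012, 0.1 rad is 0.0637.

```bash
echo '{"x":[0,0,0,0,0],"y":[0,0,0,0,0],"z":[-0.012,-0.014,-0.014,-0.014,-0.014],"yaw":[0.0637,0.0637,0.0637,0.0637,0.0637],"aperture":[0.35,0.35,0.35,0.35,0.35]}' > mv.in && python3 nudge.py mv.in 18;  python3 -c "
from h import *
to(.546,-.2213,.064); print(arm.observe()['ft_torque'])"
```

```text
clock: 7.1
position: [0.5468, -0.2206, 0.0716]
ee_rot: [1.373, 2.824, 0.002]
force: [0.6, 1.8, 2.5]
width: 0.418
gripper_force: 18.0
t 7.10 pos [ 0.5468 -0.2206  0.0716] yaw 38.1 tilt [0.0014 0.0005] F [0.6 1.8 2.5] j7 1.35 | move [-0.0001 -0.0011  0.0076] turn -0.000
[ 0.41316629 -0.23881788  0.0611915 ]
```

To row units: -0.0007 m is -0.014, -0.0005 m is -0.01, 0.1 rad is 0.0637.

```bash
echo '{"x":[0,0,0,0,0,0],"y":[0,0,0,0,0,0],"z":[-0.014,-0.014,-0.014,-0.01,0,0],"yaw":[0.0637,0.0637,0.0637,0.0637,0.0637,0],"aperture":[0.35,0.35,0.35,0.35,0.35,0.35]}' > mv.in && python3 nudge.py mv.in;  python3 -c "
from h import *
to(.546,-.2213,.064); print(arm.observe()['ft_torque'])"; echo '{"x":[0,0,0,0],"y":[0,0,0,0],"z":[0,0,0,0],"yaw":[0.0318,0.0318,0.0255,0],"aperture":[0.35,0.35,0.35,0.35]}' > mv.in && python3 nudge.py mv.in;  python3 -c "
from h import *
to(.546,-.2213,.064); print(arm.observe()['ft_torque'])"
```

```text
clock: 7.7
position: [0.5472, -0.2204, 0.0745]
ee_rot: [2.028, 2.398, 0.002]
force: [2.2, 2.5, 6.9]
width: 0.416
gripper_force: 18.0
t 7.70 pos [ 0.5472 -0.2204  0.0745] yaw 9.6 tilt [0.0018 0.0004] F [2.2 2.5 6.9] j7 0.96 | move [-0.0006 -0.0014  0.0105] turn -0.000
[ 0.57043598 -0.24208319  0.19939637]
clock: 8.1
position: [0.5473, -0.2207, 0.0743]
ee_rot: [2.187, 2.253, 0.002]
force: [3.4, 2.2, 3.7]
width: 0.419
gripper_force: 18.0
t 8.10 pos [ 0.5473 -0.2207  0.0743] yaw 1.7 tilt [ 0.002  -0.0001] F [3.4 2.2 3.7] j7 0.85 | move [-0.0005 -0.0014  0.0103] turn -0.000
[ 0.46194158 -0.65158584  0.42018941]
```

Torque rose sharply: the stop is reached. Release, rise and check.

To row units: -0.04 m is -0.8, -0.03 m is -0.6, -0.05 rad is -0.0318.

```bash
echo '{"x":[0,0,0,0,0,0,0,0,0,0],"y":[0,0,0,0,0,0,0,0,0,0],"z":[0,0,0,0,0,-0.6,-0.8,-0.8,-0.4,0],"yaw":[-0.0318,0,0,0,0,0,0,0,0,0],"aperture":[0.35,0.8,0.8,0.8,0.8,0.8,0.8,0.6,0.6,0.6]}' > mv.in && python3 nudge.py mv.in
python3 - <<'E'
from h import *
d=shot("wrist"); s=shot("scene")
for nm,lo,hi,z in(("red",(0,150,60),(8,255,255),.077),("yellow",(22,120,90),(35,255,255),.055)):
    for c in blobs(d,lo,hi,200)[:2]: print(nm,cv2.boundingRect(c),rect(d,c,z))
cv2.imwrite("pics/w2.png",np.hstack([cv2.resize(s["image"][150:230,190:270],(420,420),interpolation=cv2.INTER_CUBIC),cv2.resize(cv2.imread("pics/scene0.png")[150:230,190:270],(420,420),interpolation=cv2.INTER_CUBIC)])[:, :800])
to(.52,.215,.19,61)
E
```

```text
clock: 9.1
position: [0.5472, -0.2223, 0.2067]
ee_rot: [2.13, 2.303, 0.003]
force: [0.8, 0.1, -0.1]
width: 0.616
gripper_force: 0.0
red (259, 166, 51, 51) [ 546.5 -221.9   39.8   41.4    4.4]
yellow (215, 111, 140, 136) [ 546.6 -220.4   88.9   88.7   62. ]
t 9.20 pos [ 0.5458 -0.221   0.2035] yaw 4.5 tilt [0.0002 0.0003] F [-0.3  0.4 -0.1] j7 0.77 | move [0.4367 0.0086 0.0136] turn -0.986
```

View pics/w2.png

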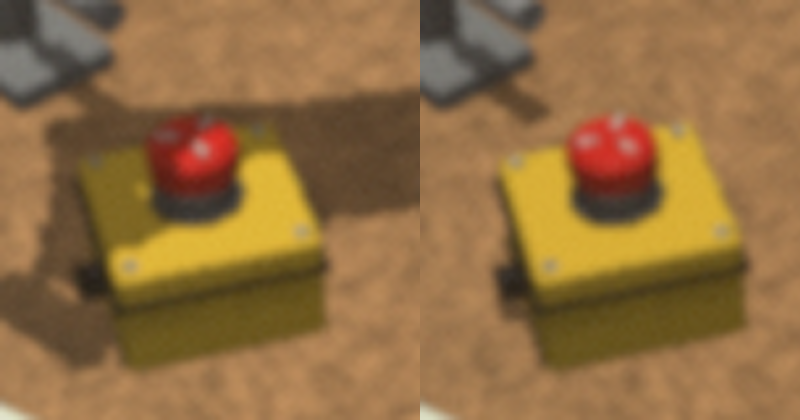

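Left (now) equals right (at start): the cap is up at (195,155), same height over the collar. On to the key.

To row units: 0.043 m is 0.86, 0.001 m is 0.02.

```bash
echo '{"x":[0.86,0.86,0.86,0.86,0.86,0.86,0.86,0.86,0.86,0.86],"y":[0.02,0.02,0.02,0.02,0.02,0.02,0.02,0.02,0,0],"z":[0,0,0,0,0,0,0,0,0,0],"yaw":[0,0,0,0,0,0,0,0,0,0],"aperture":[0.5,0.5,0.5,0.5,0.5,0.5,0.5,0.5,0.5,0.5]}' > mv.in && python3 nudge.py mv.in | head -3; echo '{"x":[0,0,0,0,0,0,0,0,0],"y":[0,0,0,0,0,0,0,0,0],"z":[0,0,0,0,0,0,0,0,0],"yaw":[-0.0891,-0.0891,-0.0891,-0.0891,-0.0891,-0.0891,-0.0891,0,0],"aperture":[0.5,0.5,0.5,0.5,0.5,0.5,0.5,0.5,0.5]}' > mv.in && python3 nudge.py mv.in |head -3
python3 - <<'E'
from h import *
d=shot("wrist")
for nm,lo,hi,z in(("green",(40,100,40),(85,255,255),.082),("wood",(3,80,30),(10,255,140),.045)):
    for c in blobs(d,lo,hi,150)[:3]: print(nm,cv2.boundingRect(c),rect(d,c,z))
cv2.imwrite("pics/w3.png",d["image"])
to(.52,.215,.19,61)
E
```

```text
clock: 10.2
position: [0.5187, 0.2096, 0.2022]
ee_rot: [-2.132, -2.307, 0.004]
clock: 11.1
position: [0.5195, 0.2078, 0.2027]
ee_rot: [-0.802, -3.036, 0.002]
green (295, 164, 12, 46) [518.1 221.6   8.5  35.8  61.4]
t 11.15 pos [0.5196 0.2079 0.2029] yaw 60.4 tilt [-0.0013 -0.0007] F [-0.7  0.4  1. ] j7 0.83 | move [0.0032 0.0064 0.0129] turn -0.010
```

View pics/w3.png

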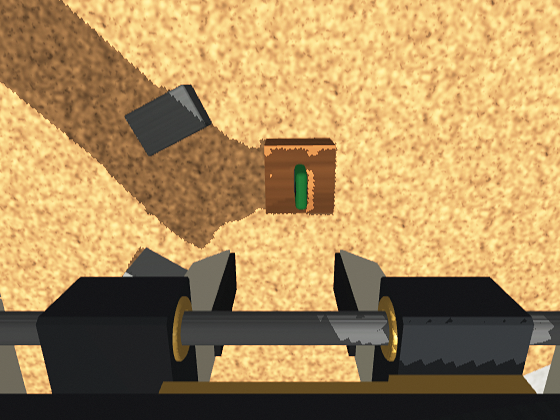

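Wrist view: stand top (265–334,146–213), key bow (295–307,164–210), aligned with the fingers' gap direction.

Run:
```python
from h import *
d=shot("wrist")
p=cast(d,[(265,147),(335,147),(334,213),(266,213)],.045);print(p.round(4),p.mean(0))
m=cv2.inRange(cv2.cvtColor(d["image"],cv2.COLOR_BGR2HSV),(40,100,20),(85,255,255))
for v in range(162,214,3):
    r=np.where(m[v,280:320])[0]; print(v,(r.min()+280,r.max()+280,d["image"][v,r.min()+284].tolist()) if len(r) else 0)
to(.5205,.2205,.047,61.3)
```

```text
[[0.4828 0.2088]
 [0.5118 0.2599]
 [0.5637 0.2323]
 [0.5339 0.1797]] [0.52308269 0.22018922]
162 0
165 (np.int64(296), np.int64(303), [33, 72, 17])
168 (np.int64(294), np.int64(304), [34, 73, 22])
171 (np.int64(294), np.int64(305), [33, 74, 21])
174 (np.int64(294), np.int64(306), [48, 106, 32])
177 (np.int64(294), np.int64(306), [56, 120, 37])
180 (np.int64(294), np.int64(306), [55, 120, 37])
183 (np.int64(295), np.int64(306), [58, 125, 38])
186 (np.int64(295), np.int64(306), [56, 124, 38])
189 (np.int64(296), np.int64(306), [54, 121, 36])
192 (np.int64(296), np.int64(306), [55, 121, 35])
195 (np.int64(295), np.int64(306), [56, 124, 38])
198 (np.int64(295), np.int64(306), [57, 124, 38])
201 (np.int64(295), np.int64(306), [55, 122, 36])
204 (np.int64(295), np.int64(306), [54, 122, 36])
207 (np.int64(296), np.int64(305), [52, 115, 32])
210 0
213 0
t 11.20 pos [0.5197 0.208  0.2031] yaw 60.5 tilt [-0.0009 -0.0006] F [ 0.3  0.7 -1. ] j7 0.83 | move [0.0054 0.0114 0.1561] turn -0.014
```

Run:
```python
from h import *
d=shot("wrist")
p=cast(d,[(300.5,191.2)],.082)[0];print(p)
to(*p,.049,61.5)
```

```text
[0.52157122 0.22013052]
t 11.25 pos [0.5198 0.2081 0.2033] yaw 60.5 tilt [-0.0006 -0.0005] F [-0.2 -0.2 -0.1] j7 0.83 | move [0.0044 0.0115 0.1543] turn -0.017
```

To row units: 0.03 m is 0.6, 0.02 m is 0.4, -0.017 rad is -0.0108.

```bash
echo '{"x":[0.09,0,0,0,0,0,0,0],"y":[0.23,0,0,0,0,0,0,0],"z":[0.6,0.6,0.6,0.6,0.4,0.2,0,0],"yaw":[-0.0108,0,0,0,0,0,0,0],"aperture":[0.5,0.5,0.5,0.5,0.5,0.5,0.5,0.5]}' > mv.in && python3 nudge.py mv.in;python3 -c "
from h import *
to(.5215,.2201,.049,61.5)"
```

```text
clock: 12.05
position: [0.5223, 0.2205, 0.0544]
ee_rot: [0.77, 3.045, 0.001]
force: [0.0, 1.0, 0.7]
width: 0.499
gripper_force: 0.0
t 12.05 pos [0.5223 0.2205 0.0544] yaw 61.6 tilt [0.0008 0.0003] F [0.  1.  0.7] j7 0.95 | move [ 0.0005 -0.0007  0.0054] turn 0.002
```

To row units: 0.005 m is 0.1, -0.0005 m is -0.01.

```bash
echo '{"x":[0,0,0,0,0,0,0,0,0],"y":[-0.01,0,0,0,0,0,0,0,0],"z":[0.1,0,0,0,0,0,0,0,0],"yaw":[0,0,0,0,0,0,0,0,0],"aperture":[0.5,0.5,0.0,0.0,0.0,0.0,0.0,0.0,0.0]}' > mv.in && python3 nudge.py mv.in 20;python3 -c "
from h import *
to(.5215,.2201,.049,61.5)"
```

```text
clock: 12.95
position: [0.5215, 0.22, 0.0488]
ee_rot: [0.769, 3.046, 0.0]
force: [-0.3, -0.3, 0.6]
width: 0.096
gripper_force: 20.0
t 12.95 pos [0.5215 0.22   0.0488] yaw 61.6 tilt [0.     0.0001] F [-0.3 -0.3  0.6] j7 0.95 | move [ 0.0001  0.0001 -0.0002] turn 0.003
```

To row units: -0.04 m is -0.8, -0.03 m is -0.6.

```bash
echo '{"x":[0,0,0,0,0,0,0],"y":[0,0,0,0,0,0,0],"z":[0,-0.2,-0.4,-0.6,-0.8,-0.8,0],"yaw":[0,0,0,0,0,0,0],"aperture":[0,0,0,0,0,0,0]}' > mv.in && python3 nudge.py mv.in 45;python3 -c "
from h import *
to(.574,.022,.19,120)"
```

```text
clock: 13.65
position: [0.5245, 0.2204, 0.1945]
ee_rot: [0.769, 3.04, 0.009]
force: [1.0, 0.7, -1.2]
width: 0.096
gripper_force: 45.0
t 13.65 pos [0.5245 0.2204 0.1945] yaw 61.6 tilt [0.0075 0.0042] F [ 1.   0.7 -1.2] j7 0.84 | move [-0.1379 -0.151   0.004 ] turn -1.019
```

To row units: -0.026 m is -0.52, -0.025 m is -0.5, -0.13 rad is -0.0828.

```bash
echo '{"x":[-0.46,-0.46,-0.46,-0.46,-0.46,-0.46,0,0,0,0],"y":[-0.5,-0.5,-0.5,-0.5,-0.5,-0.52,0,0,0,0],"z":[0,0,0,0,0,0,0,0,0,0],"yaw":[0,0,0,0,0,0,-0.0828,-0.0828,-0.0828,-0.0828],"aperture":[0,0,0,0,0,0,0,0,0,0]}' > mv.in && python3 nudge.py mv.in |head -3;echo '{"x":[0,0,0,0,0,0,0],"y":[0,0,0,0,0,0,0],"z":[0,0,0,0,0,0,0],"yaw":[-0.0828,-0.0828,-0.0828,-0.07,0,0,0],"aperture":[0,0,0,0,0,0,0]}' > mv.in && python3 nudge.py mv.in
python3 - <<'E'
from h import *
d=shot("wrist"); cv2.imwrite("pics/w4.png",d["image"])
for nm,lo,hi,z in(("brass",(12,90,80),(30,255,255),.071),("green",(40,80,40),(85,255,255),.055),("white",(0,0,200),(180,40,255),.055)):
    for c in blobs(d,lo,hi,30)[:5]: print(nm,cv2.boundingRect(c),rect(d,c,z))
to(.574,.022,.19,120)
E
```

```text
clock: 14.65
position: [0.5708, 0.0212, 0.1886]
ee_rot: [0.047, -3.141, 0.0]
clock: 15.35
position: [0.5711, 0.0214, 0.1887]
ee_rot: [0.811, -3.035, 0.0]
force: [-1.0, 0.8, -1.1]
width: 0.094
gripper_force: 45.0
brass (0, 0, 560, 312) [548.5  24.5 235.8 437.   30. ]
brass (59, 345, 497, 49) [700.8 118.3  52.8 436.   30. ]
brass (262, 185, 42, 41) [576.7  23.   32.4  31.7  30. ]
brass (255, 297, 8, 64) [684.9  60.9  64.1   5.8  27.8]
brass (307, 297, 8, 64) [662.2 100.2  64.1   5.8  32.1]
green (0, 146, 145, 166) [ 710.8 -117.6  150.2  113.8   11.6]
green (273, 244, 24, 68) [638.5  60.4  65.4  20.2  30. ]
green (38, 345, 72, 18) [804.5 -69.7  19.2  65.8  30. ]
green (239, 197, 12, 4) [591.6  -4.    2.5   9.   30. ]
white (228, 197, 111, 55) [595.2  33.   48.   89.6  27.8]
white (15, 346, 108, 47) [824.3 -67.4  53.6  94.9  30. ]
white (0, 124, 56, 39) [ 636.3 -170.9   17.7   42.5   11.4]
white (304, 145, 35, 35) [535.3  33.9  27.1  27.   30. ]
white (69, 8, 8, 9) [ 531.3 -172.3    5.4    4.8   20.2]
t 15.40 pos [0.5711 0.0215 0.1887] yaw 120.0 tilt [-0.0002 -0.0001] F [ 0.2 -0.5 -2.1] j7 2.12 | move [-0.0027 -0.001  -0.0013] turn -0.001
```

View pics/w4.png

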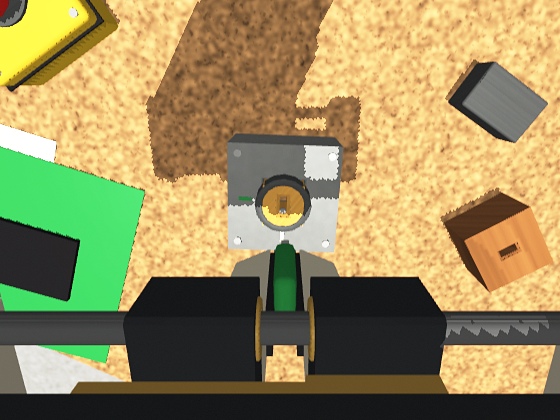

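View: plug circle centred (283,205), slot dark along the vertical, green mark (245,199), held key's tip at about (285,240). Now a finer measurement.

Run:
```python
from h import *
d=shot("wrist"); im=d["image"]
Mi=np.linalg.inv(d["mount"])
for z in(.031,.025,.004,-.033):
  for x in (-.006,0,.006):
    p=Mi@np.array([x,0,z,1]); print(z,x,(p[:2]/p[2]*d["fx"]+[d["cx"],d["cy"]]).round(1))
c=[k for k in blobs(d,(12,90,80),(30,255,255),300) if cv2.boundingRect(k)[2]<60 and cv2.boundingRect(k)[2]>30][0]
p=cast(d,c.reshape(-1,2).astype(float),.071).astype(np.float32)
print("plug circle",cv2.minEnclosingCircle(p*1000))
t=dict(shot("top"));t["image"]=cv2.imread("pics/top0.png")
for k in blobs(t,(12,130,110),(28,255,255),30):
    x,y,w,h=cv2.boundingRect(k)
    if 215<x<250 and 175<y<210: print("top",x,y,w,h,rect(t,k,.071))
cv2.imwrite("pics/w5.png",cv2.resize(im[130:255,215:350],None,fx=4.6,fy=4.6,interpolation=cv2.INTER_CUBIC))
```

```text
0.031 -0.006 [284.1 255.1]
0.031 0 [284.1 245.1]
0.031 0.006 [284.1 234.9]
0.025 -0.006 [284.1 260. ]
0.025 0 [284.1 249.7]
0.025 0.006 [284.1 239.3]
0.004 -0.006 [284.  279.5]
0.004 0 [284.  268.4]
0.004 0.006 [284. 257.]
-0.033 -0.006 [283.8 326.8]
-0.033 0 [283.8 313.6]
-0.033 0.006 [283.8 300. ]
plug circle ((577.0411376953125, 23.3183536529541), 16.83060646057129)
top 228 186 14 13 [576.5  22.9  30.8  29.1  88.9]
```

View pics/w5.png

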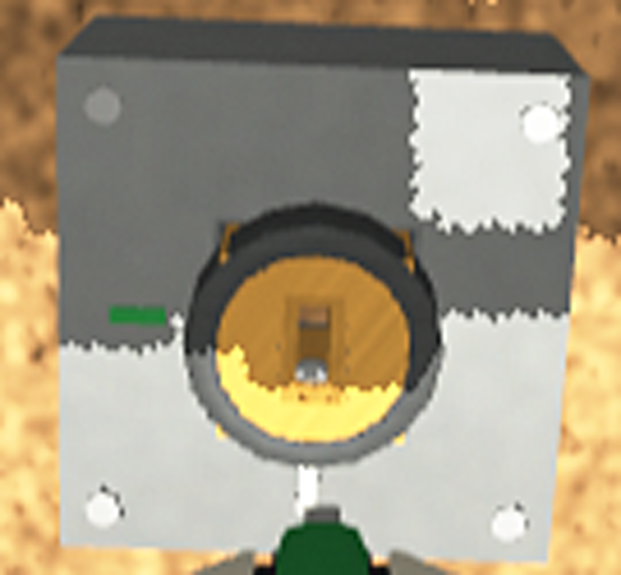

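Run:
```python
from h import *
d=shot("wrist")
f=lambda L,z:cast(d,np.array(L)/4.6+[215-.4,130-.4],z)
c=f([(58,57),(586,74),(548,560),(62,545)],.055); s=f([(103,106),(540,123),(508,523),(103,508)],.0555); m=f([(308,490),(137,315)],.0555)
ang=lambda v:np.degrees(np.arctan2(v[1],v[0])).round(1)
for q in(c,s): print(q.mean(0).round(4),[ang(q[3]-q[0]),ang(q[2]-q[1]),ang(q[0]-q[1])-90+180,ang(q[3]-q[2])-90+180],np.linalg.norm(q[3]-q[0]),np.linalg.norm(q[0]-q[1]))
P=np.array([.577,.0232]); print(ang(m[0]-P),ang(m[1]-P)+90)
print(f([(313.5,343)],.071))
to(.577,.0232,.11,119.8)
```

```text
[0.5767 0.0232] [np.float64(27.8), np.float64(28.3), np.float64(28.19999999999999), np.float64(28.099999999999994)] 0.08966738064901021 0.08886052607266051
[0.577  0.0233] [np.float64(27.8), np.float64(27.7), np.float64(27.80000000000001), np.float64(27.80000000000001)] 0.07385356577081004 0.07408397347542287
28.4 27.6
[[0.57583324 0.02279876]]
t 15.55 pos [0.5712 0.0216 0.1887] yaw 120.0 tilt [-0.     -0.0001] F [-0.1  0.6 -0.4] j7 2.12 | move [-0.0058 -0.0015  0.0787] turn 0.004
```

To row units: 0.03 m is 0.6, 0.015 m is 0.3, 0.035 rad is 0.0223.

```bash
echo '{"x":[0,-0.11,0,0,0,0],"y":[0,-0.03,0,0,0,0],"z":[0,0.6,0.6,0.3,0,0],"yaw":[0.0223,0,0,0,0,0],"aperture":[0,0,0,0,0,0]}' > mv.in && python3 nudge.py mv.in 55; python3 -c "
from h import *
to(.5765,.0231,.104,118)"
```

```text
clock: 16.15
position: [0.577, 0.0227, 0.1141]
ee_rot: [0.762, -3.048, 0.0]
force: [0.3, -0.8, -0.7]
width: 0.097
gripper_force: 55.0
t 16.15 pos [0.577  0.0227 0.1141] yaw 118.1 tilt [ 0.     -0.0002] F [ 0.3 -0.8 -0.7] j7 2.12 | move [0.0003 0.0006 0.0101] turn 0.001
```

To row units: 0.006 m is 0.12, 0.004 m is 0.08.

```bash
echo '{"x":[0.006,0,0,0,0],"y":[0.012,0,0,0,0],"z":[0.12,0.08,0.06,0.06,0],"yaw":[0,0,0,0,0],"aperture":[0,0,0,0,0]}' > mv.in && python3 nudge.py mv.in | sed -n '2p;4p';echo '{"x":[0,0,0],"y":[0,0,0],"z":[0.04,0.04,0],"yaw":[0,0,0],"aperture":[0,0,0]}' > mv.in && python3 nudge.py mv.in | sed -n '2p;4p';  python3 -c "
from h import *
to(.5765,.0231,.075,118)"
```

```text
position: [0.576, 0.0231, 0.0974]
force: [-0.4, -0.1, -1.3]
position: [0.5761, 0.0231, 0.0935]
force: [0.6, 0.1, -0.7]
t 16.95 pos [0.5761 0.0231 0.0935] yaw 118.1 tilt [-0.0004 -0.    ] F [ 0.6  0.1 -0.7] j7 2.13 | move [-0.0003 -0.0002  0.0185] turn 0.001
```

To row units: 0.0015 m is 0.03.

```bash
for i in 1 2; do echo '{"x":[0,0,0],"y":[0,0,0],"z":[0.03,0.03,0],"yaw":[0,0,0],"aperture":[0,0,0]}' > mv.in && python3 nudge.py mv.in | sed -n '2p;4p'; done
```

```text
position: [0.5762, 0.0232, 0.0905]
force: [1.0, -0.2, -0.3]
position: [0.5761, 0.023, 0.0876]
force: [-0.4, -1.1, -0.3]
```

To row units: 0.0015 m is 0.03.

```bash
for i in 1 2; do echo '{"x":[0,0,0],"y":[0,0,0],"z":[0.03,0.03,0],"yaw":[0,0,0],"aperture":[0,0,0]}' > mv.in && python3 nudge.py mv.in | sed -n '2p;4p'; done
```

```text
position: [0.5763, 0.0229, 0.0853]
force: [-2.3, -1.2, 7.7]
position: [0.5775, 0.023, 0.0825]
force: [0.4, -0.7, 6.3]
```

To row units: -0.0012 m is -0.024, 0.001 m is 0.02.

```bash
for i in 1 2 3; do echo '{"x":[0.012,-0.024,0.012],"y":[0,0,0],"z":[0.02,0.02,0],"yaw":[0,0,0],"aperture":[0,0,0]}' > mv.in && python3 nudge.py mv.in | sed -n '2p;4p'; done
```

```text
position: [0.5773, 0.0235, 0.08]
force: [3.1, 2.1, 1.4]
position: [0.5768, 0.0238, 0.0774]
force: [4.8, 3.9, 1.8]
position: [0.5769, 0.0236, 0.0753]
force: [7.4, 1.9, -7.2]
```

To row units: 0.0008 m is 0.016, -0.0005 m is -0.01.

```bash
for i in 1 2; do echo '{"x":[0.01,-0.01,0],"y":[0,0,0],"z":[0.016,0,0],"yaw":[0,0,0],"aperture":[0,0,0]}' > mv.in && python3 nudge.py mv.in | sed -n '2p;4p'; done; python3 -c "
from h import *
to(.5765,.0231,.075,118);print(arm.observe()['ft_torque'],arm.observe()['width'])"
```

```text
position: [0.577, 0.0236, 0.0748]
force: [5.9, 1.6, -1.3]
position: [0.577, 0.0236, 0.0747]
force: [2.8, 2.1, 7.2]
t 19.65 pos [0.577  0.0236 0.0747] yaw 118.1 tilt [0.0015 0.0006] F [2.8 2.1 7.2] j7 2.14 | move [ 0.0007 -0.0002 -0.0003] turn 0.002
[ 0.70624606 -0.67103615 -0.04103017] 0.09567007010388243
```

To row units: 0.001 m is 0.02, -0.0006 m is -0.012.

```bash
echo '{"x":[0,0.012,-0.012,0],"y":[0,0,0,0],"z":[0.02,0,0,0],"yaw":[0,0,0,0],"aperture":[0,0,0,0]}' > mv.in && python3 nudge.py mv.in | sed -n '2p;4p'
python3 - <<'E'
from h import *
d=shot("scene"); cv2.imwrite("pics/s2.png",cv2.resize(d["image"][190:300,240:360],None,fx=5,fy=5,interpolation=cv2.INTER_CUBIC))
E
```

```text
position: [0.5771, 0.0236, 0.0745]
force: [-0.8, 2.6, 17.4]
```

View pics/s2.png

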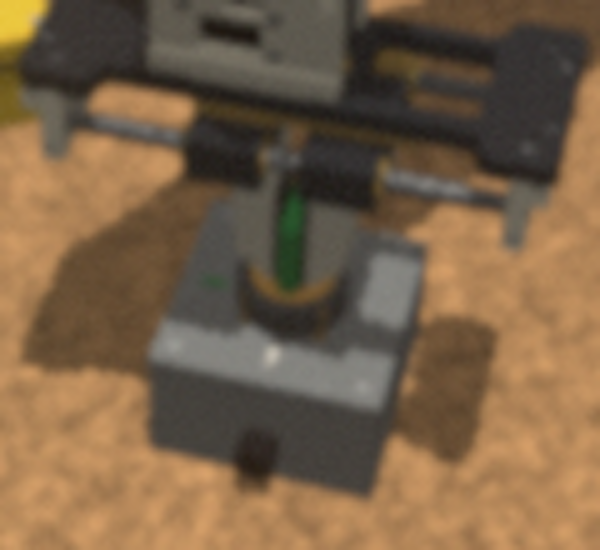

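The bow sits right on the brass plug at (290,290): fully home. Turn clockwise.

To row units: -0.0005 m is -0.01, 0.1 rad is 0.0637.

```bash
echo '{"x":[0,0,0,0,0,0,0,0],"y":[0,0,0,0,0,0,0,0],"z":[-0.01,0,0,0,0,0,0,0],"yaw":[0.0637,0.0637,0.0637,0.0637,0.0637,0.0637,0.0637,0.0637],"aperture":[0,0,0,0,0,0,0,0]}' > mv.in && python3 nudge.py mv.in 60 | tail -3; python3 -c "
from h import *
to(.5769,.0233,.0747,28);print(arm.observe()['ft_torque'])";echo '{"x":[0,0,0,0,0,0,0,0],"y":[0,0,0,0,0,0,0,0],"z":[0,0,0,0,0,0,0,0],"yaw":[0.0637,0.0637,0.0637,0.0637,0.0637,0.0637,0.0637,0.0318],"aperture":[0,0,0,0,0,0,0,0]}' > mv.in && python3 nudge.py mv.in | tail -3; python3 -c "
from h import *
to(.5769,.0233,.0747,28);print(arm.observe()['ft_torque'])"
```

```text
force: [2.7, 4.0, 10.7]
width: 0.094
gripper_force: 60.0
t 20.90 pos [0.5773 0.0238 0.0746] yaw 72.0 tilt [0.0021 0.0011] F [ 2.7  4.  10.7] j7 1.50 | move [ 0.0002 -0.0006 -0.0001] turn 0.769
[ 0.71842872 -0.54196503  0.11336092]
force: [1.8, 3.2, 12.1]
width: 0.093
gripper_force: 60.0
t 21.70 pos [0.5774 0.0238 0.0746] yaw 29.1 tilt [0.0022 0.001 ] F [ 1.8  3.2 12.1] j7 0.91 | move [-0.0001 -0.0007 -0.0001] turn 0.019
[ 0.6824175  -0.57317165  0.10747325]
```

Continue past the quarter until the torque rises at the stop.

To row units: 0.06 rad is 0.0382.

```bash
for i in 1 2; do echo '{"x":[0,0,0],"y":[0,0,0],"z":[0,0,0],"yaw":[0.0382,0.0255,0],"aperture":[0,0,0]}' > mv.in && python3 nudge.py mv.in >/dev/null; python3 -c "
from h import *
to(.5769,.0233,.0747,28);print(arm.observe()['ft_torque'])"; done
```

```text
t 22.00 pos [0.5774 0.0238 0.0746] yaw 23.5 tilt [0.0021 0.0011] F [ 2.5  3.7 12.3] j7 0.84 | move [-0.0003 -0.0007 -0.0001] turn -0.079
[ 0.70438062 -0.6282584   0.11872473]
t 22.30 pos [0.5777 0.0239 0.0746] yaw 17.8 tilt [0.0025 0.0011] F [ 3.4  4.4 11.7] j7 0.76 | move [-0.0003 -0.0009 -0.0001] turn -0.179
[ 0.7333514  -0.74654903  0.08998868]
```

To row units: 0.04 rad is 0.0255.

```bash
for i in 1 2; do echo '{"x":[0,0,0],"y":[0,0,0],"z":[0,0,0],"yaw":[0.0255,0.0127,0],"aperture":[0,0,0]}' > mv.in && python3 nudge.py mv.in >/dev/null; python3 -c "
from h import *
to(.5769,.0233,.0747,28);print(arm.observe()['ft_torque'])"; done
```

```text
t 22.60 pos [0.5777 0.0239 0.0746] yaw 14.4 tilt [0.0026 0.0011] F [ 3.4  4.1 11.6] j7 0.71 | move [-0.0004 -0.0009 -0.0001] turn -0.237
[ 0.71134159 -0.82739559  0.33530782]
t 22.90 pos [0.5778 0.0238 0.0746] yaw 11.0 tilt [0.0028 0.0007] F [ 2.9  4.  10.1] j7 0.67 | move [-0.0003 -0.001  -0.0001] turn -0.297
[ 0.58265713 -0.88540547  0.57281935]
```

The rows are not in the units I measure in: shifts go in shares of 50 mm and turns go in shares of pi/2 rad. I convert before sending: -0.02 rad is -0.0127.

```bash
echo '{"x":[0,0,0,0,0,0,0],"y":[0,0,0,0,0,0,0],"z":[0,0,0,0,0,0,0],"yaw":[-0.0127,0,0,0,0,0,0],"aperture":[0,0,0,0,0,0,0]}' > mv.in && python3 nudge.py mv.in
python3 - <<'E'
from h import *
to(.5769,.0233,.0747,28);print(arm.observe()['ft_torque'])
d=shot("wrist"); s=shot("scene"); a=cv2.resize(d["image"][140:320,200:370],(400,424)); b=cv2.resize(s["image"][120:300,180:400],(400,327),interpolation=cv2.INTER_CUBIC)
cv2.imwrite("pics/f.png",np.hstack([a,cv2.copyMakeBorder(b,0,97,0,0,0)]))
E
```

```text
clock: 23.6
position: [0.5778, 0.0238, 0.0746]
ee_rot: [1.973, 2.443, 0.004]
force: [4.0, 3.7, 9.7]
width: 0.097
gripper_force: 60.0
t 23.60 pos [0.5778 0.0238 0.0746] yaw 12.1 tilt [0.0029 0.0009] F [4.  3.7 9.7] j7 0.68 | move [-0.0003 -0.001  -0.0001] turn -0.277
[ 0.59939215 -0.9859807   0.34257677]
```

View pics/f.png

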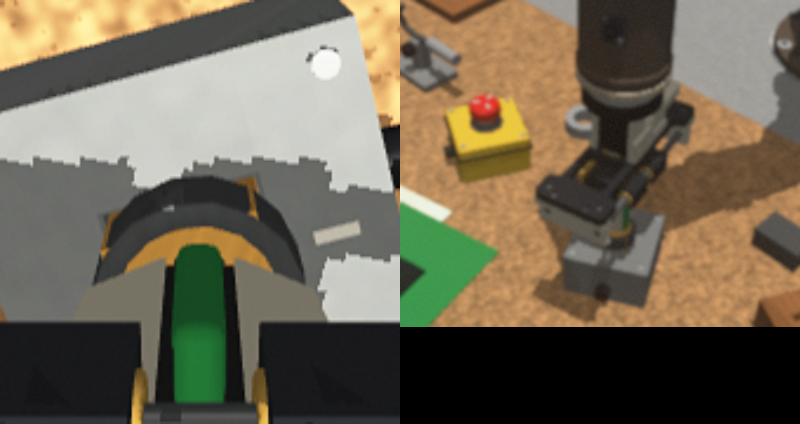

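The key (200,330) is still held and turned past the quarter, with the white mark now at right (337,233). The red cap is up and the tools are in place. The torque against the stop is steady, so I'm handing in.

```bash
python3 -c "
from cell import arm, imaging, order
print(order.sign_off())"
```

```text
the job is handed in; nothing more can be done
None
```

I tested and reset the emergency stop, then pushed the key fully home; the gripper is holding it turned against the stop. I handed the job in at about 24 s, with no contact with the measuring tools noticed; the verdict was not shown.

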